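Clip paste injectors into a tilting rack and raise the air to the nozzles

TASK

Get the paste injectors on the table ready for dosing: lower the tilting rack until it lies level, then press every injector down into a spring-clip station of its own until it snaps home, middle of the barrel at the middle of the station and nozzle end towards the rack's handle bar, and do not press hard once it has snapped in. When all are clipped in, raise the rack by its handle bar to 45 degrees (parallel with the slanted guide bars at its sides) so that the air rises to the nozzles, keep it there for three seconds without tipping it much further, lower it level again with the injectors still clipped in, and leave the other things on the table where they are.

Things in the scene. Friction and masses are not known exactly. Their poses are not given: they have to be found in the camera images.
- stand: Fixed floor frame of the tilting rack, about 230 mm deep (x) and 290 mm wide (y), standing on the table. Origin on the table under the middle of the level rack; its -x axis points from there towards the handle bar (roughly at the robot), z up. From each end of the hinge at its far (+x) end a thin steel guide bar, 85 mm long, rises at 45 degrees towards the robot.
- rack (a joint): Tilt of the rack about its hinge, rad: 0 = level, resting on its stop; grows as the handle-bar end is lifted (0.785 = 45 degrees; stop at 1.2). The hinge is stiff (about 1.1 N m of friction), so the rack stays at any angle it is left at; lifting the bar takes 5 to 10 N. It starts partly raised.
- rack_hinge (a point): Middle of the rack's hinge line, 36 mm above the table; the line runs along y of the stand, 110 mm to +x of the stand's origin.
- rack_bar (a point): Middle of the handle bar: a round steel bar, 12 mm diameter, 110 mm long, parallel to the hinge line, 250 mm from it to -x and 6 mm above it (42 mm above the table when level). 35 mm clear between bar and plate edge, only the table below. It turns in a grip from above, so the gripper may stay upright. Axes turn with the rack: y along the bar, x to the hinge.
- station_1 (a point): Where the middle of a clipped injector's barrel axis comes to lie: 110 mm from the hinge line, 22 mm above the rack's white plate (56 mm above the table when level), y = -96 mm in the stand's frame. Axes turn with the rack: x along the clipped barrel, away from the handle bar; y across; z out of the plate. Four like stations stand side by side, 64 mm apart.
- station_2 (a point): As station_1, at y = -32 mm. In each station the barrel lies on two saddles under two pairs of sprung steel lips, 45 mm to either side of the point along x; lip tops about 40 mm above the plate, gap 18 mm. The 70 mm between the pairs is free for the fingers.
- station_3 (a point): As station_1, at y = 32 mm. The barrel comes straight down on the lips: resistance starts with its axis about 19 mm above the point, peaks at 6 to 8 N some 12 to 16 mm above it, vanishes about 8 mm above it, and from there the lips pull the barrel down on its saddles (up to 10 N) and hold it.
- station_4 (a point): As station_1, at y = 96 mm.
- injector_1: Paste injector 1 (may be absent): orange and white syringe, 199 mm long, barrel 24 mm in diameter, 45 g, lying on its side. All four are alike. Origin at the barrel's lowest line as it was placed, half way along its length; y axis along the barrel, +y to the plunger end (thin orange stem with a round thumb disc), -y to the nozzle end (thick plain orange cap). At the start the nozzle end points roughly towards the robot side.
- injector_1_mid (a point): Middle of injector 1 on the barrel axis, 12 mm above its origin; same axes. Grip the barrel here, from above.
- injector_2: Paste injector 2 (may be absent): orange and white syringe, 199 mm long, barrel 24 mm in diameter, 45 g, lying on its side. All four are alike. Origin at the barrel's lowest line as it was placed, half way along its length; y axis along the barrel, +y to the plunger end (thin orange stem with a round thumb disc), -y to the nozzle end (thick plain orange cap). At the start the nozzle end points roughly towards the robot side.
- injector_2_mid (a point): Middle of injector 2 on the barrel axis, 12 mm above its origin; same axes. Grip the barrel here, from above.
- injector_3: Paste injector 3 (may be absent): orange and white syringe, 199 mm long, barrel 24 mm in diameter, 45 g, lying on its side. All four are alike. Origin at the barrel's lowest line as it was placed, half way along its length; y axis along the barrel, +y to the plunger end (thin orange stem with a round thumb disc), -y to the nozzle end (thick plain orange cap). At the start the nozzle end points roughly towards the robot side.
- injector_3_mid (a point): Middle of injector 3 on the barrel axis, 12 mm above its origin; same axes. Grip the barrel here, from above.
- injector_4: Paste injector 4 (may be absent): orange and white syringe, 199 mm long, barrel 24 mm in diameter, 45 g, lying on its side. All four are alike. Origin at the barrel's lowest line as it was placed, half way along its length; y axis along the barrel, +y to the plunger end (thin orange stem with a round thumb disc), -y to the nozzle end (thick plain orange cap). At the start the nozzle end points roughly towards the robot side.
- injector_4_mid (a point): Middle of injector 4 on the barrel axis, 12 mm above its origin; same axes. Grip the barrel here, from above.
- brown_bottle: Bystander: brown medicine bottle with white cap, 44 mm diameter, 90 mm tall, standing behind the rack; origin under its middle.
- white_bottle: Bystander: white medicine bottle with red cap, 34 mm diameter, 70 mm tall, standing behind the rack; origin under its middle.
Things that resemble listed ones, but are neither listed nor needed, are in the scene too. What is shaped like the injector_2 but purple is not meant.

How it is judged:
By the outcome, as a careful person would: the job done as asked, in the order asked, and still so for the second after the job is handed in, with the robot touching nothing.
Of injector_1, injector_2, injector_3, injector_4 only 3 to 4 are there at a start; the rules pass over those that are not, and their reading is None.
At some moment in a run one of injector_1, injector_2, injector_3, injector_4 may be knocked a few centimetres aside while the robot is not near it.
Once in a run the grip may slacken for a moment while it holds something.
It also fails if it takes over 192 s, if anything falls off the work surface, if the arm or the gripper's body presses on something with over 40 N, if the wrist force passes 120 N, or if a joint passes its speed limit or range.

ROBOT

A 6-joint arm with a two-finger parallel gripper is mounted at the origin on a cart in front of the work surface, level with it; the furniture and walls round the work are solid. World frame = base frame: x ahead of the robot, y to its left, z up, the work surface at z = 0. Lengths are in m, angles in rad, forces in N, time in s.
With the tool pointing down it reaches from about 0.4 to 0.825 m from the base axis. Payload 7 kg.
Tool frame: the origin (TCP) lies midway between the tips of the shut fingers; the grasp point (between the pads) lies 19 mm behind it; z points along the fingers, y is the line along which they close (so a half turn about z gives the same grasp; the last joint's range is limited). The gripper opens to 88 mm and grips with 3 to 60 N. Pads are 19 mm wide; open, the fingers measure 130 mm over their backs; the gripper's body (78 mm by 193 mm) begins 47 mm behind the grasp point.
Start: joints at [1.472, 0.359, 0.012, 0, -1.224, -0.288], TCP at [0.255, 0.625, 0.227] pointing down, gripper open.
Joint ranges: [-3.07, 3.07], [-1.43, 2.12], [-1.02, 1.25], [-3.03, 1.67], [-3.05, -0], [-3.03, 3.03]. Speed limits (rad/s): [2.39, 2.39, 3.01, 3.14, 3.14, 3.14].

INTERFACE

Orientations are given as [roll, pitch, yaw] about the fixed x, y, z axes, in that order (R = Rz(yaw) Ry(pitch) Rx(roll)).
In Python, from station import arm, grab_frame, camera_params, spot_in gives the robot as it stands.
- The arm moves only by the shell command python3 -m jog 'ROWS' [FORCE]. ROWS is JSON, a list that holds one entry, the list of rows, each a list of 7 numbers: the shift along the tool's x, y, z in mm, then the turn, a rotation vector about the tool's x, y, z in rad, then the finger opening in mm, from 0 to 87.6. In form: [[[x, y, z, wx, wy, wz, fingers], ...]]. A call has 1 to 20 rows; each row is the pose to reach, as a shift and turn from the pose commanded when the call began, along the tool's axes at that moment; what a row does not reach only later rows make up. A row lasts 1/8 s, in which the tool goes at most 62.5 mm and 10.7 degrees, less where a joint would pass 70% of its speed; a pose out of reach is approached as far as the arm can. A call with a gripper value outside its range is refused whole. The fingers move at their own pace and stop on an object; FORCE is the grip in N (left out, the last holds). Time passes only in rows, so rows that repeat a pose let the fingers close. It gives the time, the measured TCP pose, the force, the opening and the grip force at its end, in the units of the state.
- arm.get_state(): the state, without advancing time (a new reading comes with each control period).
- grab_frame(name): name is "scene" or "top"; returns (picture, depth): 384x512x3 uint8, blue, green, red; 384x512 float32, m along the optical axis (not along the pixel's ray), 0 where there is no reading.
- camera_params(name): a dict with "mtx" (3x3 intrinsics, pixels), "R" (3x3) and "t" (3): a world point X has camera coordinates R X + t. Camera axes: x right, y down, z forward; pixel columns grow to the right and rows downward; lengths in m; the calibration is good to about 2 mm. A picture is of the moment at which its call begins. camera_params takes no time and is no camera call.
- arm.job_done(): hands the job in; it is judged then, once.
Trained networks look in the newest picture that a camera, given by its name, has taken for a name from the list of things; names that differ only in an ending like _2 or _b are one class to them, and where a whole thing is asked for, a point or a joint stands for the part that bears it (a point fixed in the world has none). Each returns a list of dicts, best first, with "confidence" (0 to 1); they miss things now and then, are a little off and sometimes report something else, mostly with a low value. They report only what shows in the picture. A call takes as long as a camera call. They do not tell look-alikes from the thing itself.
- spot_in(query, camera): "uv" ([column, row] in pixels, amid what is visible of it).
The state is a dict: "t": time; "q": joint angles; "qd": joint speeds; "joint_efforts": joint torques, N m; "eef_pos": TCP position; "ee_rot": TCP orientation; "force": force on the tool from outside, world axes, zero at the start; "moment": the same for the moment, N m; "width": finger opening in m; "gripper_force": force on a finger pad.
Only numpy, scipy, OpenCV 4.12 (cv2) and the standard library are available. Lean on these libraries where they do the work, as an engineer would, in place of code of your own. Each camera call takes 0.05 s, during which the arm holds its last target. There are 200 camera calls.

## Working session

There is one attempt and no reset: what is moved stays moved. The work goes in short steps, Python scripts to look and compute and a shell command to move; the robot and the scene stay as the last step left them, time stands still between calls to the robot, and variables do not carry over. Pictures are saved under pics/ and viewed, at most 14 in all, crops included, and the job is handed in when it is done.

```bash
mkdir -p pics; ls
python3 - <<'E'
from station import arm, grab_frame, camera_params, spot_in
import cv2,numpy as np
for n in("top","scene"):
    im,d=grab_frame(n); cv2.imwrite(f"pics/{n}0.png",im); np.save(f"{n}0.npy",d)
    c=camera_params(n); print(n,(-c["R"].T@c["t"]).round(3),c["R"].round(2).tolist(),c["mtx"][0,0])
    for q in("injector_1","rack_bar","station_1","stand"):
        print(q,[(np.round(r["uv"]).tolist(),round(r["confidence"],2)) for r in spot_in(q,n)])
s=arm.get_state();print(s)
E
```

```text
pics
top [ 0.494 -0.002  1.178] [[-0.01, -1.0, -0.02], [-1.0, 0.01, -0.1], [0.1, 0.02, -0.99]] 398.7418475443775
injector_1 [([392.0, 227.0], 0.95), ([167.0, 238.0], 0.94), ([125.0, 221.0], 0.69), ([343.0, 217.0], 0.64)]
rack_bar [([261.0, 199.0], 0.68), ([260.0, 197.0], 0.55)]
station_1 [([268.0, 198.0], 0.56)]
stand [([264.0, 198.0], 0.61), ([268.0, 200.0], 0.22)]
scene [0.248 0.661 0.791] [[-0.87, -0.5, 0.01], [-0.36, 0.6, -0.72], [0.35, -0.63, -0.7]] 350.5062336995124
injector_1 [([187.0, 294.0], 0.71), ([319.0, 166.0], 0.68), ([342.0, 144.0], 0.6), ([255.0, 261.0], 0.59), ([271.0, 185.0], 0.5)]
rack_bar [([271.0, 182.0], 0.89)]
station_1 [([271.0, 190.0], 0.91)]
stand [([269.0, 188.0], 0.63)]
{'t': 0.5, 'q': array([ 1.47209201e+00,  3.58611477e-01,  1.18213882e-02, -3.85228892e-05,
       -1.22411680e+00, -2.88096826e-01]), 'qd': array([ 0.00195889, -0.00146801,  0.00262012,  0.00026892,  0.00074349,
        0.00070724]), 'joint_efforts': array([ 4.35894026e-04, -5.81797528e+01,  2.93069297e+01,  6.99719802e+00,
        1.18279122e-02, -3.55273460e-05]), 'eef_pos': array([0.25462103, 0.62505403, 0.22651259]), 'ee_rot': array([ 3.14147635e+00,  3.32270169e-06, -3.86814234e-01]), 'force': array([0.25020481, 0.25112785, 0.40714373]), 'moment': array([ 0.00681747,  0.00075539, -0.02558912]), 'gripper_force': 0.0, 'width': 0.08744548417340237}
```

View pics/top0.png

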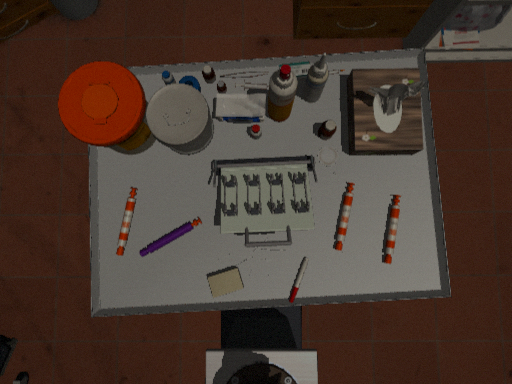

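View pics/scene0.png

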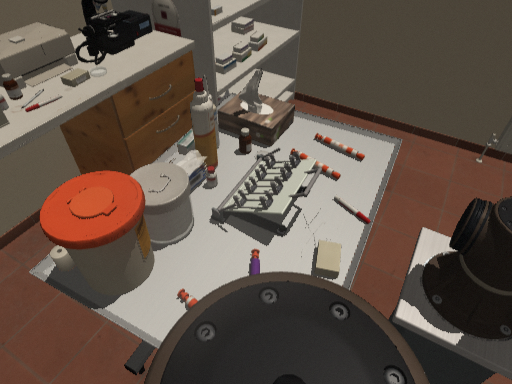

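```bash
cat > h.py <<'E'
from station import arm, grab_frame, camera_params, spot_in
import cv2,numpy as np
def cloud(d,n="top"):
    c=camera_params(n);v,u=np.mgrid[:384,:512]
    p=np.stack([u,v,np.ones_like(u)],-1)@np.linalg.inv(c["mtx"]).T*d[...,None]
    return (p-np.asarray(c["t"]).ravel())@c["R"]
def ray(uv,z,n="top"):
    c=camera_params(n);o=-c["R"].T@np.ravel(c["t"]);r=c["R"].T@np.linalg.inv(c["mtx"])@[*uv,1]
    return o+r*(z-o[2])/r[2]
def pix(P,n="top"):
    c=camera_params(n);q=c["mtx"]@(c["R"]@np.asarray(P)+np.ravel(c["t"]));return q[:2]/q[2]
def inj(im,uv,zax=.012,r=45):
    """nozzle end, disc end, mid, by colour of ends and minimum-area line through orange pixels"""
    hsv=cv2.cvtColor(im,cv2.COLOR_BGR2HSV);m=((hsv[...,0]<14)&(hsv[...,1]>150)&(hsv[...,2]>90))
    v,u=np.nonzero(m);k=np.hypot(u-uv[0],v-uv[1])<r;P=np.array([ray((a,b),zax) for a,b in zip(u[k],v[k])])
    for _ in range(3):
        c=P.mean(0);a=np.linalg.svd(P-c)[2][0];a*=np.sign(a[0]);s=(P-c)@a
        off=np.linalg.norm(P-c-np.outer(s,a),axis=1);P=P[off<.02]
    s=(P-c)@a;lat=(P-c)@np.array([-a[1],a[0],0]);mid=c+a*(s.min()+s.max())/2+np.array([-a[1],a[0],0])*(lat.min()+lat.max())/2
    return mid,np.degrees(np.arctan2(a[1],a[0])),s.max()-s.min()
E
python3 - <<'E'
from h import *
im=cv2.imread("pics/top0.png");d=np.load("top0.npy");W=cloud(d)
for uv in((126,221),(345,217),(392,228)):
    m,a,l=inj(im,uv);print(uv,m.round(4),a.round(1),l.round(3),W[uv[1],uv[0]].round(3))
h=W[...,2]
print("tab",np.median(h[260:280,120:200]))
for r,c in((244,268),(243,255),(242,285),(180,213),(172,314),(161,215),(161,265),(158,312),(228,240),(228,300),(195,222),(195,308)):
    w=W[r-2:r+3,c-2:c+3].reshape(-1,3);print((c,r),w[w[:,2].argmax()].round(3),W[r,c].round(3))
cv2.imwrite("pics/c1.png",cv2.resize(im[145:255,195:330],None,fx=5.4,fy=5.4,interpolation=cv2.INTER_CUBIC))
E
```

```text
(126, 221) [0.5212 0.392  0.012 ] -11.2 0.198 [0.521 0.387 0.026]
(345, 217) [ 0.5317 -0.2495  0.012 ] -12.7 0.197 [ 0.528 -0.245  0.029]
(392, 228) [ 0.4939 -0.3864  0.012 ] -10.3 0.198 [ 0.496 -0.378  0.026]
tab 0.00034621640838104555
(268, 244) [ 0.457 -0.016  0.153] [ 0.457 -0.021  0.151]
(255, 243) [0.455 0.012 0.152] [0.46  0.012 0.147]
(285, 242) [ 0.457 -0.059  0.155] [ 0.462 -0.065  0.148]
(213, 180) [0.627 0.124 0.095] [0.641 0.138 0.002]
(314, 172) [ 0.645 -0.151  0.085] [ 0.652 -0.153  0.076]
(215, 161) [ 0.494 -0.002  1.178] [0.691 0.127 0.046]
(265, 161) [ 0.684 -0.017  0.045] [ 0.695 -0.017  0.014]
(312, 158) [ 0.696 -0.151  0.049] [ 0.696 -0.151  0.049]
(240, 228) [0.493 0.049 0.121] [0.498 0.052 0.116]
(300, 228) [ 0.495 -0.106  0.124] [ 0.497 -0.106  0.123]
(222, 195) [0.584 0.098 0.082] [0.59  0.104 0.076]
(308, 195) [ 0.582 -0.131  0.086] [ 0.588 -0.135  0.075]
```

View pics/c1.png

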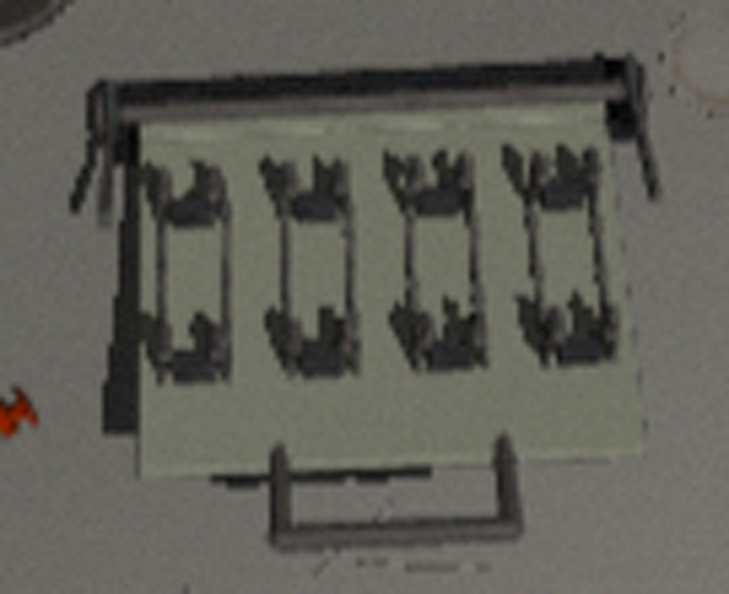

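Run:
```python
from h import *
d=np.load("top0.npy");W=cloud(d)
f=lambda x,y:(195+x/5.4-.5,145+y/5.4-.5)
B=W[236:250,243:294].reshape(-1,3);B=B[(B[:,2]>.14)&(B[:,2]<.165)];
# bar: keep the near-x band
for lo in(.445,):
    b=B[(B[:,0]<.475)];c=b.mean(0);print("bar cloud",len(b),c.round(4),b.min(0).round(3),b.max(0).round(3))
    print("top z",np.percentile(b[:,2],[50,90]))
L=ray(f(272,531),.149);R=ray(f(521,520),.149);print("bar",L.round(4),R.round(4),((L+R)/2).round(4),np.degrees(np.arctan2(*(L-R)[:2])))
L=ray(f(115,112),.042);R=ray(f(612,96),.042);print("hinge",L.round(4),R.round(4),((L+R)/2).round(4),np.degrees(np.arctan2(*(L-R)[:2])))
m=(W[...,2]>.03)
P=W[158:240,215:314].reshape(-1,3)
# plate plane fit RANSAC-lite with light pixels
im=cv2.imread("pics/top0.png")[158:240,215:314].reshape(-1,3);k=(im.min(1)>95)&(P[:,2]>.03);Q=P[k]
for _ in range(5):
    c=Q.mean(0);n=np.linalg.svd(Q-c)[2][2];n*=np.sign(n[2]);Q=P[k][abs((P[k]-c)@n)<.004]
print("plate n",len(Q),n.round(3),"tilt",np.arccos(n[2]),"yaw of +x",np.degrees(np.arctan2(-n[1],-n[0])),c)
```

```text
bar cloud 240 [ 0.4586 -0.0221  0.1486] [ 0.452 -0.081  0.14 ] [0.472 0.038 0.155]
top z [0.14894231 0.15194585]
bar [0.4601 0.0377 0.149 ] [ 0.4647 -0.0803  0.149 ] [ 0.4624 -0.0213  0.149 ] -2.2036844473817436
hinge [0.6793 0.125  0.042 ] [ 0.6854 -0.1402  0.042 ] [ 0.6823 -0.0076  0.042 ] -1.3313665153083825
plate n 3341 [0.424 0.016 0.905] tilt 0.43865164304470566 yaw of +x -177.88282136116692 [ 0.56718795 -0.01839398  0.08649638]
```

```bash
cat >> h.py <<'E'
def to(x,y,z,yaw):
    """mm shift and turn in present tool axes to TCP target, yaw in deg (tool down)"""
    from scipy.spatial.transform import Rotation as Ro
    s=arm.get_state();R=Ro.from_euler("xyz",s["ee_rot"]);T=Ro.from_euler("xyz",[np.pi,0,np.radians(yaw)])
    sh=R.inv().apply(np.array([x,y,z])-s["eef_pos"])*1000;print("shift",sh.round(1),"turn",(R.inv()*T).as_rotvec().round(3))
E
python3 -c "
from h import *
to(.4615,-.0213,.2265,-88);to(.4615,-.0213,.128,-88)"
```

```text
shift [4.354e+02 5.206e+02 1.000e-01] turn [ 0.    -0.     1.149]
shift [435.4 520.5  98.6] turn [ 0.    -0.     1.149]
```

```bash
python3 -m jog '[[[45,55,0,0,0,0.12,60],[90,110,0,0,0,0.25,30],[140,165,0,0,0,0.4,30],[185,220,0,0,0,0.5,30],[230,275,0,0,0,0.62,30],[275,330,0,0,0,0.75,30],[320,380,0,0,0,0.87,30],[360,430,0,0,0,1.0,30],[400,475,0,0,0,1.1,30],[425,505,0,0,0,1.149,30],[435,520,0,0,0,1.149,30],[435,520,0,0,0,1.149,30],[435,520,0,0,0,1.149,30]]]' 15
python3 - <<'E'
from h import *
for n in("top","scene"):
    im,d=grab_frame(n); cv2.imwrite(f"pics/{n}1.png",im)
s=arm.get_state();print(s["t"],s["eef_pos"],s["ee_rot"],s["width"]);to(.4615,-.0213,.128,-88)
E
```

```text
t: 2.12
eef_pos: [0.4612, -0.0207, 0.2266]
ee_rot: [-3.142, 0.0, -1.537]
force: [-0.3, 0.7, 0.2]
width: 0.0303
gripper_force: 0.0
2.225 [ 0.46124854 -0.01970356  0.22670039] [-3.14123028e+00  2.41135617e-04 -1.53456679e+00] 0.029901850640684437
shift [ 1.6 -0.2 98.7] turn [-0.     0.     0.001]
```

View pics/scene1.png

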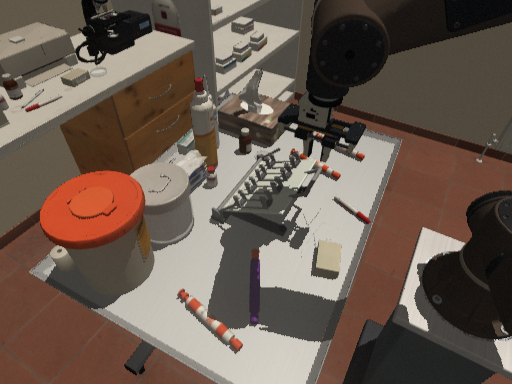

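```bash
python3 - <<'E'
from h import *
print(pix([.461,-.02,.2267],"scene"),pix([.461,-.02,.147],"scene"),pix([.461,-.02,.2267]))
E
python3 -m jog '[[[1,0,25,0,0,0,30],[1,0,50,0,0,0,30],[1,0,70,0,0,0,30],[1,0,85,0,0,0,30],[1,0,93,0,0,0,30],[1,0,99,0,0,0,30],[1,0,99,0,0,0,30],[1,0,99,0,0,0,0],[1,0,99,0,0,0,0],[1,0,99,0,0,0,0],[1,0,99,0,0,0,0]]]' 15
```

```text
[314.82941245 156.47661027] [311.06907895 179.37367628] [267.98278177 243.44520488]
t: 3.6
eef_pos: [0.4578, -0.0219, 0.1269]
ee_rot: [3.135, 0.0, -1.537]
force: [-12.5, 5.8, 8.1]
width: 0.0115
gripper_force: 15.0
```

```bash
python3 -m jog '[[[0,4,1,0,0,0,0],[0,6,5,0,0,0,0],[0,9,11,0,0,0,0],[0,12,20,0,0,0,0],[0,15,31,0,0,0,0],[0,18,44,0,0,0,0],[0,21,56,0,0,0,0],[0,24,68,0,0,0,0],[0,26,80,0,0,0,0],[0,28,90,0,0,0,0],[0,29,97,0,0,0,0],[0,29,102,0,0,0,0],[0,29,105,0,0,0,0],[0,29,105,0,0,0,0],[0,29,105,0,0,0,0]]]'; python3 -c "
from h import *
s=arm.get_state();print(s['eef_pos'],s['force'],s['width'],s['t'])"
```

```text
t: 5.48
eef_pos: [0.4338, -0.0223, 0.0231]
ee_rot: [-3.139, 0.0, -1.535]
force: [1.9, -2.6, 6.9]
width: 0.0116
gripper_force: 15.0
[ 0.43383785 -0.02228868  0.02312695] [ 1.88579111 -2.6307352   6.93637554] 0.011566289370765115 5.475
```

```bash
python3 -m jog '[[[0,0,1,0,0,0,0],[0,0,2,0,0,0,0],[0,0,2,0,0,0,0]]]'
```

```text
t: 5.85
eef_pos: [0.4339, -0.0223, 0.0218]
ee_rot: [-3.139, 0.0, -1.535]
force: [-0.4, -1.3, 17.2]
width: 0.0116
gripper_force: 15.0
```

```bash
python3 -m jog '[[[0,0,0,0,0,0,30],[0,0,0,0,0,0,30],[0,0,0,0,0,0,30],[0,0,-20,0,0,0,30],[0,0,-60,0,0,0,30],[0,0,-110,0,0,0,30],[-50,0,-150,0,0,0,30],[-100,0,-170,0,0,0.0,30],[-150,0,-170,0,0,0.0,40],[-200,0,-170,0,0,0,50],[-250,0,-170,0,0,0,50],[-260,0,-170,0,0,0,50]]]'
python3 - <<'E'
from h import *
im,d=grab_frame("top"); cv2.imwrite("pics/top2.png",im); np.save("top2.npy",d);W=cloud(d)
for uv in((126,221),(345,217),(392,228)):
    m,a,l=inj(im,uv);print(uv,m.round(4),a.round(1),l.round(3))
P=W[150:270,205:325].reshape(-1,3);c=im[150:270,205:325].reshape(-1,3);k=(c.min(1)>95)&(P[:,2]>.025)&(P[:,2]<.045);Q=P[k]
print("plate",len(Q),np.percentile(Q,[1,50,99],axis=0).round(4),cv2.minAreaRect((Q[:,:2]*1000).astype(np.float32)))
cv2.imwrite("pics/c2.png",cv2.resize(im[145:265,195:330],None,fx=5,fy=5,interpolation=cv2.INTER_CUBIC))
for i in(-96,-32,32,96):
    y=np.radians(2);print(i,pix([.574-i/1e3*np.sin(y),-.0165+i/1e3*np.cos(y),.056]).round(1))
to(.5212,.392,.12,-11.2);to(.5212,.392,.002,-11.2)
E
```

```text
t: 7.35
eef_pos: [0.4229, 0.2397, 0.19]
ee_rot: [3.141, -0.0, -1.533]
force: [0.0, -1.0, -0.2]
width: 0.0499
gripper_force: 0.0
(126, 221) [0.6049 0.3746 0.012 ] -8.5 0.028
(345, 217) [ 0.5317 -0.2495  0.012 ] -12.7 0.197
(392, 228) [ 0.494  -0.3858  0.012 ] -10.3 0.198
plate 5115 [[ 0.4731 -0.1394  0.0297]
 [ 0.5748 -0.0164  0.0347]
 [ 0.6773  0.1048  0.0413]] ((552.7010498046875, -18.2608642578125), (251.22381591796875, 248.82835388183594), 2.345625162124634)
-96 [299.3 199.5]
-32 [276.6 200.4]
32 [253.9 201.4]
96 [231.2 202.3]
shift [-149.  -103.9   69.8] turn [ 1.000e-03 -0.000e+00 -1.338e+00]
shift [-149.1 -104.   187.8] turn [ 1.000e-03 -0.000e+00 -1.338e+00]
```

View pics/c2.png

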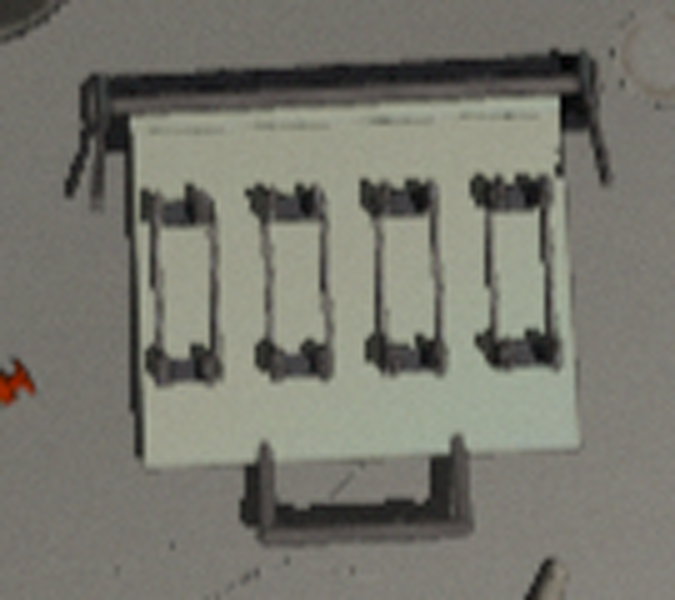

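Run:
```python
from h import *
d=np.load("top2.npy");W=cloud(d);P=W[160:235,215:320].reshape(-1,3)
y=np.radians(2.0);ex=np.array([np.cos(y),np.sin(y)]);ey=np.array([-ex[1],ex[0]])
q=np.c_[(P[:,:2]-[.574,-.0165])@ex,(P[:,:2]-[.574,-.0165])@ey]*1000
k=(P[:,2]>.058)&(P[:,2]<.085)&(abs(q[:,0])<65);q=q[k];z=P[k,2]
for s in(-96,-32,32,96):
  for xs in(-45,45):
    w=q[(abs(q[:,1]-s)<28)&(abs(q[:,0]-xs)<20)];print(s,xs,len(w),np.percentile(w,[5,50,95],axis=0).round(1).tolist(),(w.min(0)+w.max(0))/2)
print(np.percentile(z,[50,95,99]))
```

```text
-96 -45 42 [[-53.1, -112.6], [-45.7, -95.9], [-38.1, -79.9]] [-45.47660442 -96.11609331]
-96 45 44 [[36.5, -112.8], [44.1, -104.7], [51.6, -79.3]] [ 44.02241887 -96.06308879]
-32 -45 40 [[-53.3, -47.1], [-46.6, -31.9], [-38.3, -16.5]] [-45.59324489 -32.98404505]
-32 45 44 [[36.0, -48.7], [43.7, -40.6], [51.3, -15.2]] [ 43.98928677 -31.98908161]
32 -45 41 [[-55.0, 16.5], [-46.7, 22.5], [-38.2, 47.1]] [-46.30453809  30.72201427]
32 45 40 [[35.8, 15.6], [44.1, 40.7], [51.3, 46.9]] [43.77436328 32.22234987]
96 -45 45 [[-54.8, 78.3], [-47.0, 86.2], [-38.5, 111.0]] [-46.4113206  94.6994503]
96 45 37 [[35.3, 79.8], [42.7, 105.1], [51.1, 110.8]] [43.56360568 95.23256557]
[0.07102965 0.07697658 0.08235979]
```

```bash
python3 -m jog '[[[-30,-20,0,0,0,-0.17,60],[-60,-40,10,0,0,-0.34,60],[-90,-60,20,0,0,-0.51,60],[-120,-80,30,0,0,-0.68,60],[-149,-104,35,0,0,-0.85,60],[-149,-104,40,0,0,-1.02,60],[-149,-104,40,0,0,-1.19,60],[-149,-104,40,0,0,-1.338,60],[-149,-104,40,0,0,-1.338,60]]]'
python3 - <<'E'
from h import *
im,d=grab_frame("scene"); cv2.imwrite("pics/s3.png",im);W=cloud(d,"scene")
im,d=grab_frame("top"); cv2.imwrite("pics/t3.png",im)
print(pix([.5212,.392,.012],"scene"),[(np.round(r["uv"]).tolist(),round(r["confidence"],2)) for r in spot_in("injector_1","scene")])
to(.5212,.392,.002,-11.2)
E
```

```text
t: 8.52
eef_pos: [0.5221, 0.3886, 0.1502]
ee_rot: [3.141, 0.001, -0.2]
force: [-0.7, 0.3, 0.6]
width: 0.06
gripper_force: 0.0
[207.90983111 317.96547901] [([235.0, 340.0], 0.66)]
shift [ -1.4  -2.6 148.5] turn [ 0.     0.    -0.006]
```

View pics/s3.png

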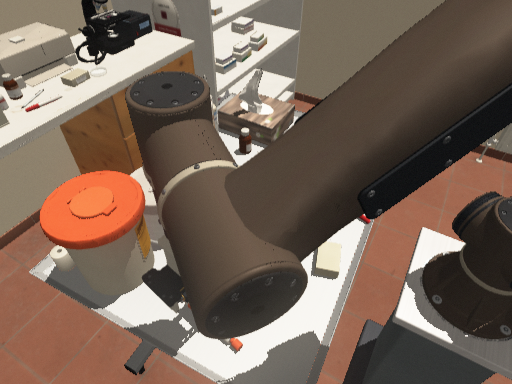

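```bash
python3 -m jog '[[[-1,-2,40,0,0,0,60],[-1,-3,80,0,0,0,60],[-1,-3,110,0,0,0,60],[-1,-3,130,0,0,0,60],[-1,-3,141,0,0,0,60],[-1,-3,147,0,0,0,60],[-1,-3,147,0,0,0,40],[-1,-3,147,0,0,0,22],[-1,-3,147,0,0,0,15],[-1,-3,147,0,0,0,15],[-1,-3,147,0,0,0,15],[-1,-3,147,0,0,0,15],[-1,-3,144,0,0,0,15],[-1,-3,140,0,0,0,15],[-1,-3,140,0,0,0,15]]]' 35; python3 -c "
from h import *
to(.5692,.0791,.14,2.3)"
```

```text
t: 10.55
eef_pos: [0.5218, 0.3932, 0.0109]
ee_rot: [-3.141, -0.0, -0.198]
force: [0.1, 0.2, -0.5]
width: 0.0232
gripper_force: 35.0
shift [ 108.2  298.6 -129.2] turn [-0.    -0.    -0.238]
```

```bash
python3 -m jog '[[[0,0,-20,0,0,0,15],[0,0,-50,0,0,0,15],[5,15,-80,0,0,0,15],[15,40,-100,0,0,-0.03,15],[27,75,-104,0,0,-0.06,15],[42,115,-104,0,0,-0.1,15],[57,155,-104,0,0,-0.13,15],[72,195,-104,0,0,-0.17,15],[86,235,-104,0,0,-0.2,15],[98,270,-104,0,0,-0.23,15],[105,290,-104,0,0,-0.238,15],[108,298,-104,0,0,-0.238,15],[108,299,-104,0,0,-0.238,15],[108,299,-104,0,0,-0.238,15]]]'
python3 - <<'E'
from h import *
im,d=grab_frame("top"); cv2.imwrite("pics/t4.png",im)
im,d=grab_frame("scene"); cv2.imwrite("pics/s4.png",im)
to(.5692,.0791,.056-.009,2.3)
E
```

```text
t: 12.3
eef_pos: [0.5688, 0.0792, 0.1146]
ee_rot: [-3.141, -0.0, 0.041]
force: [0.1, 0.2, -1.1]
width: 0.023
gripper_force: 35.0
shift [ 0.4  0.2 67.6] turn [-0.    -0.     0.001]
```

View pics/s4.png

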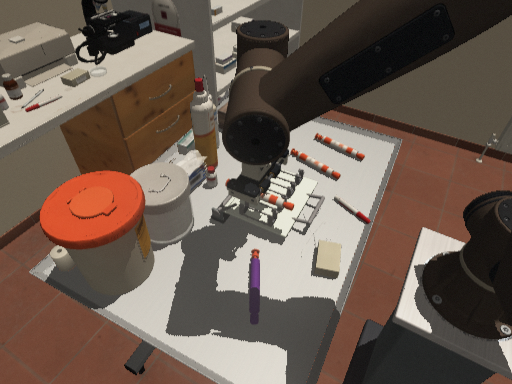

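```bash
python3 -m jog '[[[0,0,20,0,0,0,15],[0,0,38,0,0,0,15],[0,0,46,0,0,0,15],[0,0,50,0,0,0,15],[0,0,53,0,0,0,15],[0,0,56,0,0,0,15],[0,0,59,0,0,0,15],[0,0,61,0,0,0,15],[0,0,63,0,0,0,15],[0,0,65,0,0,0,15],[0,0,65,0,0,0,15]]]'
```

```text
t: 13.78
eef_pos: [0.5684, 0.0789, 0.0488]
ee_rot: [-3.141, 0.001, 0.04]
force: [1.7, 5.0, -5.0]
width: 0.0233
gripper_force: 35.0
```

```bash
python3 -m jog '[[[0,0,1,0,0,0,15],[0,0,1,0,0,0,30],[0,0,1,0,0,0,38],[0,0,1,0,0,0,38],[0,0,-15,0,0,0,38],[0,0,-50,0,0,0,38],[0,0,-90,0,0,0,40],[0,-30,-110,0,0,0,50],[0,-80,-130,0,0,0,60],[0,-130,-130,0,0,0,60],[0,-160,-130,0,0,0,60]]]'
python3 - <<'E'
from h import *
im,d=grab_frame("top"); cv2.imwrite("pics/t5.png",im);W=cloud(d)
m,a,l=inj(im,pix([.5692,.0791,.056]),.056,45);print(m,a,l)
u=np.array([int(round(v)) for v in pix([.5692,.0791,.068])]);print("top z",np.median(W[u[1]-2:u[1]+3,u[0]-1:u[0]+2,2]))
for uv in((345,217),(392,228)):
    m,a,l=inj(im,uv);print(uv,m.round(4),a.round(1),l.round(3))
cv2.imwrite("pics/c5.png",cv2.resize(im[145:265,195:330],None,fx=5,fy=5,interpolation=cv2.INTER_CUBIC))
E
```

```text
t: 15.15
eef_pos: [0.5623, 0.2405, 0.1814]
ee_rot: [-3.14, -0.002, 0.041]
force: [0.0, -0.5, 0.7]
width: 0.0601
gripper_force: 0.0
[0.59058761 0.08009298 0.056     ] -0.045814147271914324 0.15047736078298263
top z 0.06986307123944825
(345, 217) [ 0.5317 -0.2494  0.012 ] -12.6 0.197
(392, 228) [ 0.4941 -0.3856  0.012 ] -10.4 0.198
```

View pics/c5.png

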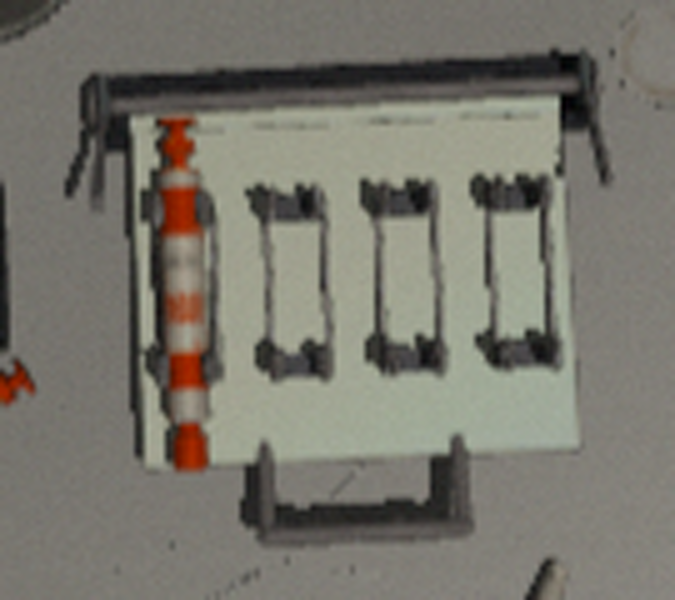

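Run:
```python
from h import *
f=lambda x,y:(195+x/5-.5+.1,145+y/5-.5+.1)
a=ray(f(175,118),.056);b=ray(f(190,470),.056);print(a,b,(a+b)/2,np.linalg.norm(a-b))
to(.5317,-.2494,.13,-12.6)
```

```text
[0.66809287 0.08400163 0.056     ] [0.46899634 0.07567077 0.056     ] [0.56854461 0.0798362  0.056     ] 0.19927074660758504
shift [-51.8 490.6  50.3] turn [-0.002 -0.002  0.262]
```

```bash
python3 -m jog '[[[-5,45,0,0,0,0.03,60],[-10,95,0,0,0,0.06,60],[-16,150,0,0,0,0.09,60],[-22,205,0,0,0,0.12,60],[-28,260,0,0,0,0.15,60],[-33,315,0,0,0,0.18,60],[-38,370,0,0,0,0.21,60],[-44,425,0,0,0,0.24,60],[-50,470,20,0,0,0.262,60],[-52,490,50,0,0,0.262,60],[-52,490,80,0,0,0.262,60],[-52,490,80,0,0,0.262,60],[-52,490,80,0,0,0.262,60]]]'
python3 - <<'E'
from h import *
to(.5317,-.2494,.0035,-12.6)
E
```

```text
t: 16.82
eef_pos: [0.5309, -0.2535, 0.1013]
ee_rot: [3.141, -0.002, -0.221]
force: [-0.1, -0.1, 0.5]
width: 0.0598
gripper_force: 0.0
shift [-0.3 -4.2 97.8] turn [ 0.    -0.002 -0.001]
```

```bash
python3 -m jog '[[[0,-3,40,0,0,0,60],[0,-3,70,0,0,0,60],[0,-3,88,0,0,0,60],[0,-3,95,0,0,0,60],[0,-3,98,0,0,0,60],[0,-3,98,0,0,0,40],[0,-3,98,0,0,0,22],[0,-3,98,0,0,0,15],[0,-3,98,0,0,0,15],[0,-3,98,0,0,0,15],[0,-3,98,0,0,0,15],[0,-3,94,0,0,0,15],[0,-3,91,0,0,0,15],[0,-3,91,0,0,0,15]]]' 35; python3 -c "
from h import *
to(.5743,-.0488,.115,2.3)"
```

```text
t: 18.58
eef_pos: [0.5309, -0.2504, 0.0089]
ee_rot: [-3.142, -0.001, -0.222]
force: [-0.3, 0.4, -0.6]
width: 0.0231
gripper_force: 34.9
shift [  -2.  -206.2 -106.1] turn [ 0.    -0.001 -0.262]
```

```bash
python3 -m jog '[[[0,0,-20,0,0,0,15],[0,0,-50,0,0,0,15],[0,-10,-80,0,0,0,15],[0,-35,-100,0,0,-0.04,15],[0,-70,-106,0,0,-0.09,15],[-1,-110,-106,0,0,-0.14,15],[-1,-150,-106,0,0,-0.19,15],[-2,-180,-106,0,0,-0.24,15],[-2,-198,-106,0,0,-0.262,15],[-2,-206,-106,0,0,-0.262,15],[-2,-206,-106,0,0,-0.262,15],[-2,-206,-106,0,0,-0.262,15]]]'
python3 - <<'E'
from h import *
im,d=grab_frame("scene"); cv2.imwrite("pics/s6.png",im)
to(.5743,-.0488,.046,2.3)
E
```

```text
t: 20.08
eef_pos: [0.5738, -0.0497, 0.1145]
ee_rot: [3.142, 0.0, 0.039]
force: [-0.1, -0.3, -0.2]
width: 0.0232
gripper_force: 34.9
shift [ 0.5 -1.  68.5] turn [ 0.     0.    -0.001]
```

```bash
python3 -m jog '[[[0,-1,20,0,0,0,15],[0,-1,38,0,0,0,15],[0,-1,46,0,0,0,15],[0,-1,50,0,0,0,15],[0,-1,53,0,0,0,15],[0,-1,56,0,0,0,15],[0,-1,59,0,0,0,15],[0,-1,61,0,0,0,15],[0,-1,63,0,0,0,15],[0,-1,65,0,0,0,15],[0,-1,66,0,0,0,15]]]'
```

```text
t: 21.5
eef_pos: [0.574, -0.048, 0.0482]
ee_rot: [-3.141, 0.0, 0.04]
force: [2.4, -0.4, -3.3]
width: 0.0231
gripper_force: 34.9
```

```bash
python3 -m jog '[[[0,0,1,0,0,0,15],[0,0,1,0,0,0,30],[0,0,1,0,0,0,38],[0,0,1,0,0,0,38],[0,0,-15,0,0,0,38],[0,0,-50,0,0,0,38],[0,0,-90,0,0,0,40],[0,-40,-120,0,0,0,50],[0,-90,-130,0,0,0,60],[0,-150,-130,0,0,0,60],[0,-200,-130,0,0,0,60],[0,-250,-130,0,0,0,60],[0,-280,-130,0,0,0,60]]]'
python3 - <<'E'
from h import *
im,d=grab_frame("top"); cv2.imwrite("pics/t7.png",im);W=cloud(d)
u=[int(round(v)) for v in pix([.5743,-.0488,.068])];print("top z",np.median(W[u[1]-2:u[1]+3,u[0]-1:u[0]+2,2]))
print([(np.round(r["uv"]).tolist(),round(r["confidence"],2)) for r in spot_in("injector_1","top")])
m,a,l=inj(im,(392,228));print(m.round(4),a.round(1),l.round(3))
cv2.imwrite("pics/c7.png",cv2.resize(im[145:275,195:425],None,fx=3.4,fy=3.4,interpolation=cv2.INTER_CUBIC))
to(m[0],m[1],.1,a)
E
```

```text
t: 23.12
eef_pos: [0.5626, 0.2342, 0.18]
ee_rot: [-3.141, -0.001, 0.042]
force: [0.3, 0.4, -0.6]
width: 0.0599
gripper_force: 0.0
top z 0.06939248809179178
[([167.0, 237.0], 0.94), ([391.0, 228.0], 0.79), ([278.0, 202.0], 0.7), ([270.0, 199.0], 0.62), ([230.0, 206.0], 0.6)]
[ 0.494  -0.3858  0.012 ] -10.3 0.198
shift [-95.7 617.1  79.1] turn [-0.001 -0.001  0.223]
```

View pics/c7.png

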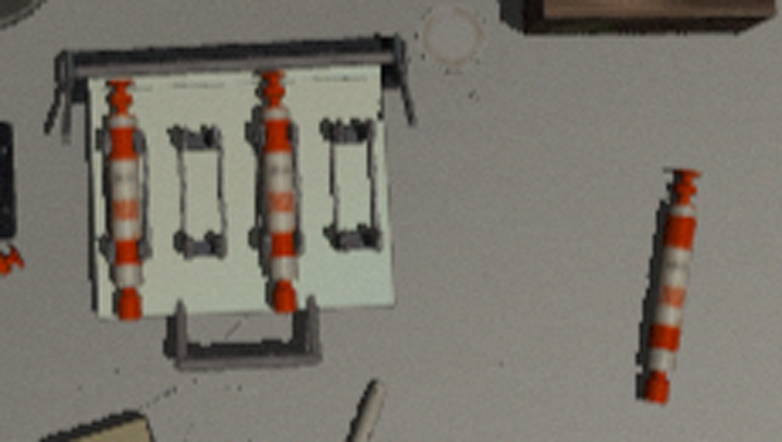

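```bash
python3 -m jog '[[[-8,50,0,0,0,0.02,60],[-16,105,0,0,0,0.05,60],[-25,160,0,0,0,0.07,60],[-33,215,0,0,0,0.1,60],[-42,270,0,0,0,0.12,60],[-50,325,0,0,0,0.14,60],[-59,380,0,0,0,0.16,60],[-68,435,0,0,0,0.18,60],[-76,490,0,0,0,0.2,60],[-84,545,20,0,0,0.223,60],[-92,590,50,0,0,0.223,60],[-96,614,80,0,0,0.223,60],[-96,614,100,0,0,0.223,60],[-96,614,100,0,0,0.223,60],[-96,614,100,0,0,0.223,60]]]'
python3 - <<'E'
from h import *
to(.494,-.3858,.0025,-10.3)
E
```

```text
t: 25.1
eef_pos: [0.4921, -0.3859, 0.0801]
ee_rot: [3.141, -0.002, -0.182]
force: [-0.6, 0.6, 0.4]
width: 0.0598
gripper_force: 0.0
shift [ 1.8 -0.5 77.6] turn [ 0.001 -0.002 -0.003]
```

```bash
python3 -m jog '[[[2,-1,40,0,0,0,60],[2,-1,62,0,0,0,60],[2,-1,72,0,0,0,60],[2,-1,77,0,0,0,60],[2,-1,77,0,0,0,40],[2,-1,77,0,0,0,22],[2,-1,77,0,0,0,15],[2,-1,77,0,0,0,15],[2,-1,77,0,0,0,15],[2,-1,77,0,0,0,15],[2,-1,73,0,0,0,15],[2,-1,70,0,0,0,15],[2,-1,70,0,0,0,15]]]' 35; python3 -c "
from h import *
to(.5769,-.1127,.115,2.3)"
```

```text
t: 26.72
eef_pos: [0.4939, -0.385, 0.0089]
ee_rot: [3.142, -0.0, -0.183]
force: [-0.9, -0.1, 0.5]
width: 0.0229
gripper_force: 34.9
shift [  32.2 -282.8 -106.2] turn [ 0.    -0.    -0.223]
```

```bash
python3 -m jog '[[[0,0,-20,0,0,0,15],[0,0,-50,0,0,0,15],[2,-15,-80,0,0,0,15],[5,-45,-100,0,0,-0.03,15],[9,-80,-106,0,0,-0.06,15],[14,-120,-106,0,0,-0.09,15],[18,-160,-106,0,0,-0.12,15],[23,-200,-106,0,0,-0.16,15],[27,-240,-106,0,0,-0.2,15],[31,-268,-106,0,0,-0.223,15],[32,-280,-106,0,0,-0.223,15],[32,-283,-106,0,0,-0.223,15],[32,-283,-106,0,0,-0.223,15],[32,-283,-106,0,0,-0.223,15]]]'
python3 - <<'E'
from h import *
to(.5769,-.1127,.046,2.3)
E
```

```text
t: 28.48
eef_pos: [0.5763, -0.1133, 0.1145]
ee_rot: [3.142, 0.0, 0.039]
force: [0.9, 0.3, -0.6]
width: 0.023
gripper_force: 34.9
shift [ 0.6 -0.6 68.5] turn [ 0.     0.    -0.001]
```

```bash
python3 -m jog '[[[0,-1,20,0,0,0,15],[0,-1,38,0,0,0,15],[0,-1,46,0,0,0,15],[0,-1,50,0,0,0,15],[0,-1,53,0,0,0,15],[0,-1,56,0,0,0,15],[0,-1,59,0,0,0,15],[0,-1,61,0,0,0,15],[0,-1,63,0,0,0,15],[0,-1,65,0,0,0,15],[0,-1,66,0,0,0,15]]]'
```

```text
t: 29.85
eef_pos: [0.5766, -0.1115, 0.0482]
ee_rot: [-3.142, 0.0, 0.04]
force: [2.8, -2.3, -3.5]
width: 0.0234
gripper_force: 35.0
```

Seated; release, and rise away towards +y (tool y negative) for a clear look.

```bash
python3 -m jog '[[[0,0,1,0,0,0,15],[0,0,1,0,0,0,30],[0,0,1,0,0,0,38],[0,0,1,0,0,0,38],[0,0,-15,0,0,0,38],[0,0,-50,0,0,0,38],[0,0,-90,0,0,0,40],[-20,30,-120,0,0,0.17,30],[-50,80,-130,0,0,0.34,30],[-80,130,-130,0,0,0.51,30],[-100,170,-130,0,0,0.68,30],[-120,190,-130,0,0,0.85,30],[-120,200,-130,0,0,1.02,30],[-120,200,-130,0,0,1.19,30],[-120,200,-130,0,0,1.36,30],[-120,200,-130,0,0,1.5708,30],[-120,200,-130,0,0,1.5708,30]]]'
python3 - <<'E'
from h import *
im,d=grab_frame("top"); cv2.imwrite("pics/t8.png",im);W=cloud(d)
for s in((.5769,-.1127),(.5743,-.0488),(.5692,.0791)):
    u=[int(round(v)) for v in pix([*s,.068])];print("top z",np.median(W[u[1]-2:u[1]+3,u[0]-1:u[0]+2,2]))
cv2.imwrite("pics/c8.png",cv2.resize(im,None,fx=1.55,fy=1.55,interpolation=cv2.INTER_CUBIC))
# bar centre: level, stand frame
y=np.radians(2.3);ex=np.array([np.cos(y),np.sin(y)]);b=np.array([.573,-.0168])-.14*ex;print("bar",b)
to(b[0],b[1],.18,-87.7)
E
```

```text
t: 31.98
eef_pos: [0.4648, -0.3162, 0.1797]
ee_rot: [-3.14, -0.0, -1.53]
force: [-0.4, 0.1, 1.4]
width: 0.0302
gripper_force: 0.0
top z 0.5407724695069684
top z 0.06869813296503424
top z 0.0692823127971257
bar [ 0.43311278 -0.02241845]
shift [-294.8   19.5   -0.6] turn [-0.001 -0.     0.002]
```

View pics/c8.png

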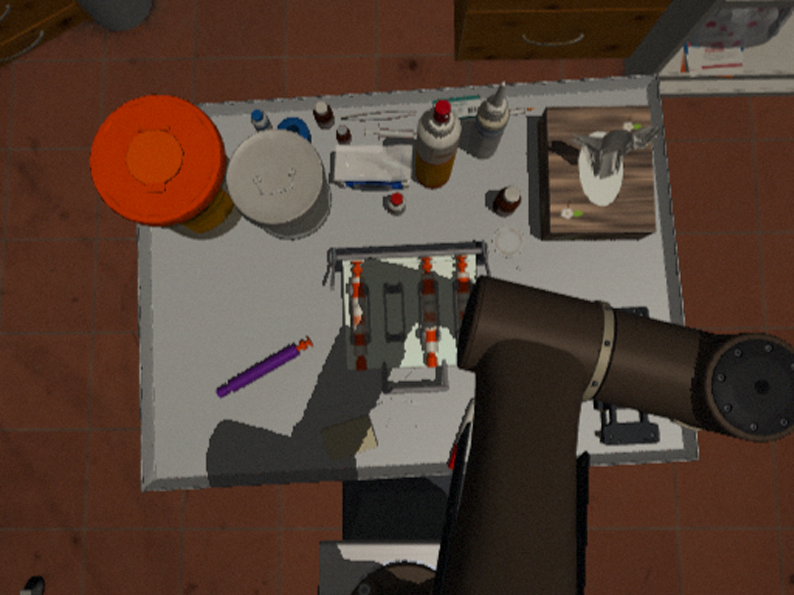

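```bash
python3 -m jog '[[[-45,3,0,0,0,0,30],[-95,6,0,0,0,0,30],[-145,9,0,0,0,0,30],[-195,12,0,0,0,0,30],[-240,15,0,0,0,0,30],[-275,18,0,0,0,0,30],[-292,19,0,0,0,0,30],[-295,19,0,0,0,0,30],[-295,19,0,0,0,0,30],[-295,19,0,0,0,0,30]]]'
python3 - <<'E'
from h import *
im,d=grab_frame("scene"); cv2.imwrite("pics/s9.png",im);W=cloud(d,"scene")
for s in((.5769,-.1127),(.5743,-.0488),(.5692,.0791)):
    u=[int(round(v)) for v in pix([*s,.066],"scene")];w=W[u[1]-3:u[1]+4,u[0]-3:u[0]+4].reshape(-1,3);print(u,"top z",np.percentile(w[:,2],[50,90]).round(3))
cv2.imwrite("pics/c9.png",cv2.resize(im[120:270,190:360],None,fx=4,fy=4,interpolation=cv2.INTER_CUBIC))
to(.4335,-.0224,.0235,-87.7)
E
```

```text
t: 33.28
eef_pos: [0.4339, -0.0227, 0.1786]
ee_rot: [3.141, -0.0, -1.531]
force: [0.7, -0.5, 0.3]
width: 0.0297
gripper_force: 0.0
[286, 168] top z [0.065 0.069]
[277, 180] top z [0.066 0.069]
[258, 208] top z [0.066 0.069]
shift [ -0.4   0.3 155.1] turn [ 0. -0. -0.]
```

View pics/c9.png

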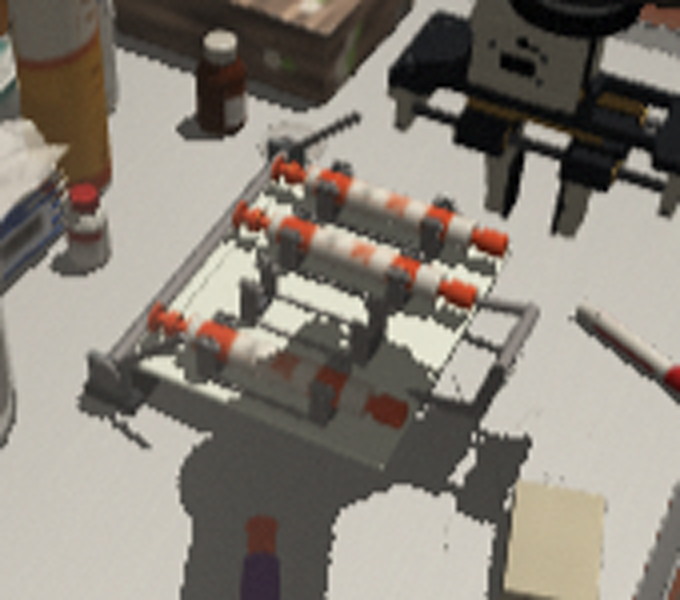

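```bash
python3 -m jog '[[[0,0,45,0,0,0,30],[0,0,90,0,0,0,30],[0,0,120,0,0,0,30],[0,0,140,0,0,0,30],[0,0,150,0,0,0,30],[0,0,155,0,0,0,30],[0,0,155,0,0,0,30],[0,0,155,0,0,0,20],[0,0,155,0,0,0,5],[0,0,155,0,0,0,5],[0,0,155,0,0,0,5]]]' 25
```

```text
t: 34.7
eef_pos: [0.4339, -0.022, 0.024]
ee_rot: [-3.141, 0.0, -1.53]
force: [-3.7, 1.5, 6.5]
width: 0.0112
gripper_force: 25.0
```

```bash
python3 -m jog '[[[0,0,-5,0,0,0,5],[0,-1,-12,0,0,0,5],[0,-2,-25,0,0,0,5],[0,-4,-37,0,0,0,5],[0,-6,-49,0,0,0,5],[0,-9,-61,0,0,0,5],[0,-13,-73,0,0,0,5],[0,-17,-85,0,0,0,5],[0,-22,-97,0,0,0,5],[0,-27,-108,0,0,0,5],[0,-33,-119,0,0,0,5],[0,-33,-119,0,0,0,5]]]'; python3 -c "
from h import *
s=arm.get_state();b=s['eef_pos'];print(s['force'],np.arcsin((b[2]-.023+0)/.25))"
```

```text
t: 36.2
eef_pos: [0.4662, -0.0209, 0.1438]
ee_rot: [3.14, -0.0, -1.531]
force: [-8.9, 5.1, 6.1]
width: 0.0111
gripper_force: 25.0
[-8.89794963  5.14781979  6.13039918] 0.5043011564519954
```

```bash
python3 -m jog '[[[0,-6,-11,0,0,0,5],[0,-13,-21,0,0,0,5],[0,-20,-31,0,0,0,5],[0,-28,-40,0,0,0,5],[0,-35,-47,0,0,0,5],[0,-40,-52,0,0,0,5],[0,-43,-55,0,0,0,5],[0,-43,-55,0,0,0,5]]]'
python3 - <<'E'
from h import *
s=arm.get_state();b=s['eef_pos'];print(s['force'])
im,d=grab_frame("scene");cv2.imwrite("pics/s10.png",im);W=cloud(d,"scene")
cv2.imwrite("pics/c10.png",cv2.resize(im[100:260,190:370],None,fx=4,fy=3.75,interpolation=cv2.INTER_CUBIC))
# plate plane from bright points
P=W[120:240,200:330].reshape(-1,3);c=im[120:240,200:330].reshape(-1,3)
k=(c.min(1)>80)&(np.ptp(c.astype(int),axis=1)<45)&(P[:,2]>.05)&(P[:,0]>.47)&(P[:,0]<.68)&(abs(P[:,1]+.017)<.125);Q0=P[k]
rng=np.random.default_rng(0);best=0
for _ in range(800):
    a=Q0[rng.choice(len(Q0),3,False)];n=np.cross(a[1]-a[0],a[2]-a[0]);n/=np.linalg.norm(n)+1e-9
    m=abs((Q0-a[0])@n)<.003
    if m.sum()>best: best=m.sum();M=m
Q=Q0[M];n=np.linalg.svd(Q-Q.mean(0))[2][2];n*=np.sign(n[2]);print(len(Q0),best,n,np.arccos(n[2]))
h=np.array([.573,-.0168])+.11*np.array([.9992,.0401]);r=h[0]-b[0];z=b[2]+.019-.036;print("from TCP",np.arctan2(z,r)-np.arctan2(6,250))
E
```

```text
t: 37.2
eef_pos: [0.5063, -0.0194, 0.1983]
ee_rot: [3.135, -0.0, -1.531]
force: [-18.2, 6.7, 10.0]
width: 0.0108
gripper_force: 25.0
[-18.2444436    6.72424325   9.96038041]
318 112 [0.68168863 0.03891398 0.73060681] 0.7515860848244097
from TCP 0.7743761714950615
```

View pics/c10.png

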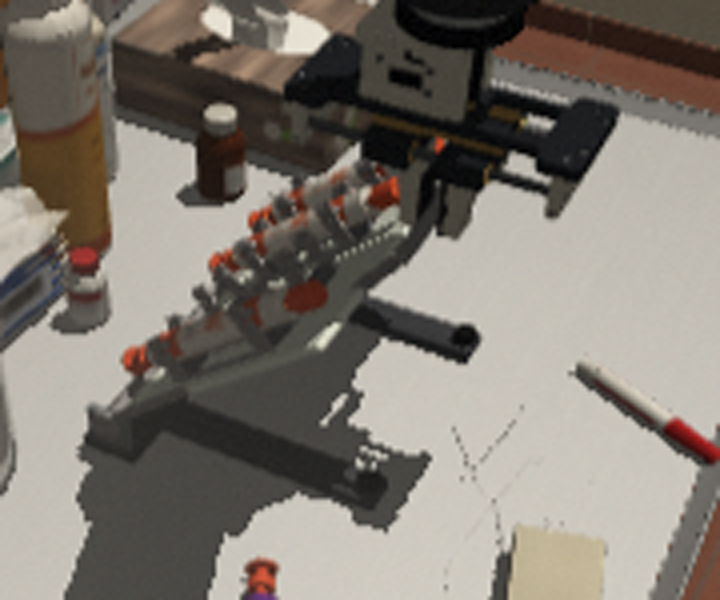

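```bash
python3 -m jog '[[[0,-2,-2,0,0,0,5],[0,-3,-4,0,0,0,5],[0,-3,-4,0,0,0,5],[0,-3,-4,0,0,0,5]]]'
python3 - <<'E'
from h import *
s=arm.get_state();b=s['eef_pos']
im,d=grab_frame("scene");W=cloud(d,"scene");cv2.imwrite("pics/s11.png",im)
P=W[120:240,200:330].reshape(-1,3);c=im[120:240,200:330].reshape(-1,3)
k=(c.min(1)>80)&(np.ptp(c.astype(int),axis=1)<45)&(P[:,2]>.05)&(P[:,0]>.47)&(P[:,0]<.68)&(abs(P[:,1]+.017)<.125);Q0=P[k]
rng=np.random.default_rng(0);best=0
for _ in range(800):
    a=Q0[rng.choice(len(Q0),3,False)];n=np.cross(a[1]-a[0],a[2]-a[0]);n/=np.linalg.norm(n)+1e-9
    m=abs((Q0-a[0])@n)<.003
    if m.sum()>best: best=m.sum();M=m
Q=Q0[M];n=np.linalg.svd(Q-Q.mean(0))[2][2];n*=np.sign(n[2]);print(best,n,np.arccos(n[2]))
r=.683-b[0];z=b[2]+.019-.036;print("from TCP",b,np.arctan2(z,r)-np.arctan2(6,250),np.hypot(z,r))
E
```

```text
t: 37.75
eef_pos: [0.51, -0.0192, 0.2021]
ee_rot: [3.137, -0.0, -1.531]
force: [-13.5, 5.3, 5.2]
width: 0.0107
gripper_force: 25.0
111 [0.67883763 0.0174772  0.73408039] 0.7464848748763142
from TCP [ 0.51001946 -0.0192342   0.20214661] 0.7953611008628001 0.2533802189391318
```

```bash
python3 -m jog '[[[0,0,0,0,0,0,5],[0,0,0,0,0,0,5],[0,0,0,0,0,0,5],[0,0,0,0,0,0,5],[0,0,0,0,0,0,5],[0,0,0,0,0,0,5],[0,0,0,0,0,0,5],[0,0,0,0,0,0,5],[0,0,0,0,0,0,5],[0,0,0,0,0,0,5],[0,0,0,0,0,0,5],[0,0,0,0,0,0,5]]]'
python3 - <<'E'
from h import *
im,d=grab_frame("top");cv2.imwrite("pics/t12.png",im);W=cloud(d)
P=W[150:240,212:262].reshape(-1,3);c=im[150:240,212:262].reshape(-1,3)
k=(P[:,2]>.045)&(P[:,2]<.24)&(P[:,0]<.69)&(P[:,0]>.47)&(c.min(1)>60)&(np.ptp(c.astype(int),axis=1)<45);Q0=P[k]
rng=np.random.default_rng(0);best=0
for _ in range(800):
    a=Q0[rng.choice(len(Q0),3,False)];n=np.cross(a[1]-a[0],a[2]-a[0]);n/=np.linalg.norm(n)+1e-9
    m=abs((Q0-a[0])@n)<.003
    if m.sum()>best and abs(n[1])<.15: best=m.sum();M=m
Q=Q0[M];n=np.linalg.svd(Q-Q.mean(0))[2][2];n*=np.sign(n[2]);print(len(Q0),best,n,np.arccos(n[2]))
cv2.imwrite("pics/c12.png",cv2.resize(im[120:270,190:340],None,fx=4,fy=4,interpolation=cv2.INTER_CUBIC))
E
```

```text
t: 39.3
eef_pos: [0.51, -0.0192, 0.2021]
ee_rot: [3.137, -0.0, -1.531]
force: [-13.5, 6.3, 5.5]
width: 0.0111
gripper_force: 25.0
149 79 [0.67660338 0.02915793 0.73577013] 0.7439931735839528
```

View pics/c12.png

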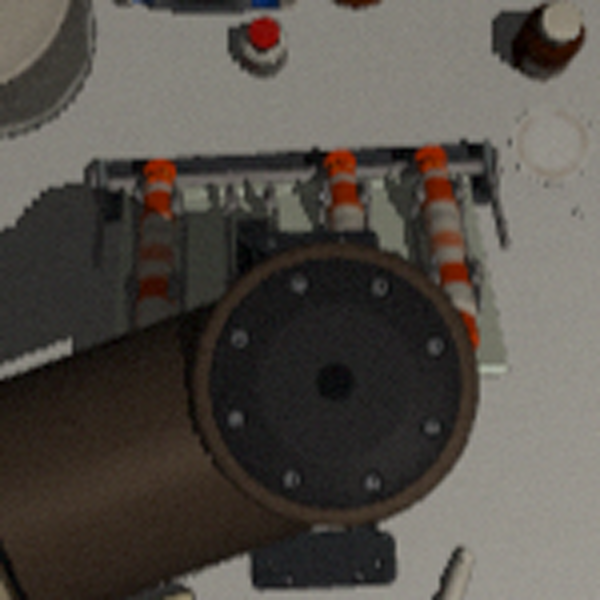

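Run:
```python
from h import *
im,d=grab_frame("top");W=cloud(d)
# right strip of plate, beyond injector S1
P=W[165:216,308:318].reshape(-1,3);P=P[(P[:,2]>.04)&(P[:,2]<.25)];P=P[np.argsort(P[:,0])]
print(len(P))
h=np.array([.683,-.0124,.036]);ex=np.array([.9992,.0401])
s=(h[:2]-P[:,:2])@ex;z=P[:,2]-.036
k=z<s*1.2
for a,b in list(zip(s,z))[::max(1,len(P)//25)]: print(round(a*1e3),round(b*1e3),round(np.arctan2(b,a),3))
```

```text
249
154 144 0.751
151 146 0.765
149 144 0.77
146 142 0.77
143 137 0.766
138 136 0.776
136 132 0.772
133 127 0.764
130 127 0.775
127 125 0.777
124 116 0.75
119 117 0.776
116 112 0.766
111 119 0.817
108 106 0.777
104 127 0.883
99 131 0.923
95 138 0.969
91 85 0.753
82 135 1.024
72 67 0.748
65 66 0.797
60 54 0.734
53 60 0.849
47 52 0.845
38 34 0.732
27 33 0.882
16 20 0.896
```

```bash
python3 -m jog '[[[0,0,0,0,0,0,5],[0,0,0,0,0,0,5],[0,0,0,0,0,0,5],[0,0,0,0,0,0,5],[0,0,0,0,0,0,5],[0,0,0,0,0,0,5],[0,0,0,0,0,0,5],[0,0,0,0,0,0,5],[0,0,0,0,0,0,5],[0,0,0,0,0,0,5],[0,0,0,0,0,0,5],[0,0,0,0,0,0,5],[0,0,0,0,0,0,5],[0,0,0,0,0,0,5],[0,0,0,0,0,0,5],[0,0,0,0,0,0,5],[0,0,0,0,0,0,5],[0,0,0,0,0,0,5],[0,0,0,0,0,0,5],[0,0,0,0,0,0,5]]]'
```

```text
t: 41.9
eef_pos: [0.51, -0.0192, 0.2022]
ee_rot: [3.137, -0.0, -1.531]
force: [-14.4, 6.0, 6.1]
width: 0.0111
gripper_force: 25.0
```

```bash
python3 -m jog '[[[0,5,5,0,0,0,5],[0,12,12,0,0,0,5],[0,20,21,0,0,0,5],[0,28,31,0,0,0,5],[0,35,41,0,0,0,5],[0,41,52,0,0,0,5],[0,46,60,0,0,0,5],[0,52,71,0,0,0,5],[0,57,82,0,0,0,5],[0,62,94,0,0,0,5],[0,66,106,0,0,0,5],[0,70,118,0,0,0,5],[0,73,130,0,0,0,5],[0,73,130,0,0,0,5]]]'; python3 -c "
from h import *
to(.4338,-.0222,.0231,-87.7)"
```

```text
t: 43.65
eef_pos: [0.4393, -0.022, 0.0715]
ee_rot: [3.14, -0.0, -1.531]
force: [-4.1, 3.8, -5.6]
width: 0.0113
gripper_force: 25.0
shift [-0.1  5.4 48.4] turn [ 0.001 -0.     0.   ]
```

```bash
python3 -m jog '[[[0,2,10,0,0,0,5],[0,3,20,0,0,0,5],[0,4,30,0,0,0,5],[0,5,38,0,0,0,5],[0,5,44,0,0,0,5],[0,5,46,0,0,0,5],[0,5,48,0,0,0,5],[0,5,48,0,0,0,5]]]'
```

```text
t: 44.65
eef_pos: [0.4339, -0.0223, 0.024]
ee_rot: [3.139, -0.001, -1.531]
force: [-9.5, 5.5, 1.0]
width: 0.0115
gripper_force: 25.0
```

```bash
python3 -m jog '[[[0,0,1,0,0,0,5],[0,0,2,0,0,0,5],[0,0,2,0,0,0,5]]]'
```

```text
t: 45.02
eef_pos: [0.4339, -0.0224, 0.0234]
ee_rot: [3.14, -0.001, -1.53]
force: [-16.4, 7.0, 27.0]
width: 0.0111
gripper_force: 25.0
```

```bash
python3 -m jog '[[[0,0,-1,0,0,0,5],[0,0,-1,0,0,0,20],[0,0,-1,0,0,0,30],[0,0,-1,0,0,0,30],[0,0,-15,0,0,0,30],[0,0,-50,0,0,0,30],[0,0,-100,0,0,0,30],[-40,0,-140,0,0,0,30],[-90,0,-160,0,0,0,30],[-140,0,-160,0,0,0,30],[-190,0,-160,0,0,0,30],[-230,0,-160,0,0,0,30],[-250,0,-160,0,0,0,30],[-250,0,-160,0,0,0,30],[-250,0,-160,0,0,0,30],[-250,0,-160,0,0,0,30]]]'
python3 - <<'E'
from h import *
im,d=grab_frame("top");cv2.imwrite("pics/t13.png",im);W=cloud(d)
for s in((.5769,-.1127),(.5743,-.0488),(.5692,.0791)):
    u=[int(round(v)) for v in pix([*s,.068])];print("top z",np.median(W[u[1]-2:u[1]+3,u[0]-1:u[0]+2,2]))
P=W[150:270,205:325].reshape(-1,3);c=im[150:270,205:325].reshape(-1,3);k=(c.min(1)>95)&(P[:,2]>.02)&(P[:,2]<.06);Q=P[k];n=np.linalg.svd(Q-Q.mean(0))[2][2];print(len(Q),n,np.median(Q[:,2]))
cv2.imwrite("pics/c13.png",cv2.resize(im[50:290,90:400],None,fx=2.5,fy=2.5,interpolation=cv2.INTER_CUBIC))
E
```

```text
t: 47.02
eef_pos: [0.4249, 0.2267, 0.1816]
ee_rot: [-3.142, -0.0, -1.532]
force: [0.7, 0.5, 0.4]
width: 0.0302
gripper_force: 0.0
top z 0.0691237034661055
top z 0.06878685166038279
top z 0.06782308924738205
3439 [-2.51298936e-03  3.83981286e-04  9.99996769e-01] 0.03467601133223968
```

View pics/c13.png

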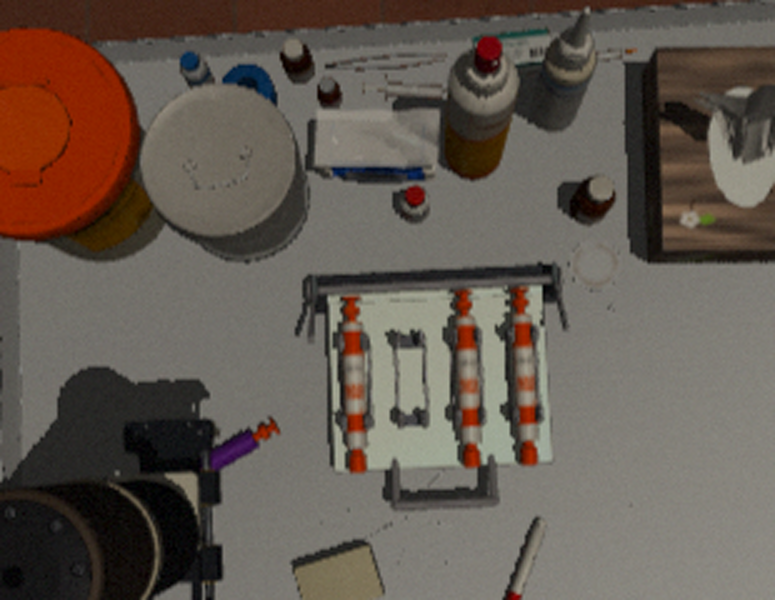

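The rack is level again, all three injectors are clipped in and centred, and the bottles have not moved.

```bash
python3 -c "
from station import arm
print(arm.job_done())"
```

```text
the job is handed in; nothing more can be done
None
```

The job is handed in: all three injectors present were snapped into stations 1, 2 and 4, the rack was raised to about 0.78 rad (45 degrees) and held for over 4 s, then lowered level with them still clipped in, and the two bottles and the purple look-alike were left where they were.

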